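Prime the choke feeder: push the first choke home against the escapement stop

TASK

Prime the empty gravity feeder: take the potted choke from the pink foam pad, set it down flat (copper ring up, no dropping) in the wide upper mouth of the sloped chute, then push it down the chute and through the drag of the brake pads until it rests against the red escapement stop, and leave it there on its own. The stop blade is set somewhere along its slot, so find it by feel and do not force it: press on it with less than 10 N. Leave the solder spool, the tip cleaner and the flux jar where they stand.

Things in the scene. Friction and masses are not known exactly. Their poses are not given: they have to be found in the camera images.
- choke: potted toroidal choke: black round pot, 46 mm diameter, 28 mm high, about 180 g (125 to 235 g), with a ring of copper winding on its top face. Origin: centre of its underside; z is its axis, towards the copper face. It starts upright on the foam pad and is round, so its yaw does not matter.
- foam: pink antistatic foam pad, 140 x 120 x 8 mm, fixed on the bench; origin: centre of its underside.
- chute: sloped steel track, fixed; walls 18 mm high, 3 mm thick. Origin: on the floor surface, centre line. x points down the slope (20 degrees below level), y across, z square to the floor, upward. Floor from x = -170 to +160 mm, ends open; straight channel 50 mm wide inside from x = -80 mm on downhill. Friction coefficient of all parts 0.45 to 0.75.
- mouth (a point): point on the chute floor, centre line, at chute x = -115 mm, in the wide mouth (chute's axes). The mouth's walls flare evenly from 50 mm inside at chute x = -80 mm to 74 mm at -160 mm. A choke set down here stays by friction. Push it from behind and low (under 20 mm above the floor), or it may tip.
- pads (a point): point on the chute floor, centre line, chute x = -10 mm: here the lead-in ramps (25 mm long, uphill) of two black sprung side brake pads end; then the pads run level, 42 mm apart, to chute x = +85 mm. They yield sideways. The push needed climbs to 4 to 8 N till the choke's centre is at chute x = -5 mm, then stays at 3 to 7 N. They stand 4 to 16 mm above the floor.
- escapement: blue escapement head under the chute, fixed to it. Origin: on the floor surface, centre line, chute x = +45 mm; chute's axes. Its red stop blade, 30 mm wide, 3 mm thick, stands 20 mm out of the floor through a dark slot. It is sprung: it gives 1 mm per 3 N and is solid after 6 mm.
- slot (a point): middle of the blade's setting range, on the floor surface (chute x = +60 mm). The uphill face of the red blade is clamped anywhere within 15 mm uphill or downhill of this point: different each time and not measured. A choke that rests against it has its centre 23 mm uphill of the blade's face.
- spool: bystander: solder spool, 56 mm diameter, 46 mm high, green upper flange; origin: centre of its underside.
- tip_cleaner: bystander: brass soldering-tip cleaner pot, 68 mm diameter, 50 mm high; origin: centre of its underside.
- flux_jar: bystander: amber flux jar with black cap, 44 mm diameter, 55 mm high; origin: centre of its underside.
Things that resemble listed ones, but are neither listed nor needed, are in the scene too. What is meant by the choke is not green, and is the smaller of those in its own colour.

How it is judged:
By the outcome, as a careful person would: the job done as asked, in the order asked, and still so for the second after the job is handed in, with the robot touching nothing.
It also fails if it takes over 62 s, if anything falls off the work surface, if the arm or the gripper's body presses on something with over 40 N, if the wrist force passes 120 N, or if a joint passes its speed limit or range.

ROBOT

A 6-joint arm with a two-finger parallel gripper is mounted at the origin on the work surface. World frame = base frame: x ahead of the robot, y to its left, z up, the work surface at z = 0. Lengths are in m, angles in rad, forces in N, time in s.
With the tool pointing down it reaches from about 0.325 to 0.775 m from the base axis. Payload 5.5 kg.
Tool frame: the origin (TCP) lies midway between the tips of the shut fingers; the grasp point (between the pads) lies 19 mm behind it (bot.hold_point_z is the distance from the TCP to the grasp point, in m); z points along the fingers, y is the line along which they close (so a half turn about z gives the same grasp; the last joint's range is limited). The gripper opens to 88 mm and grips with 3 to 60 N. Pads are 20 mm wide; open, the fingers measure 115 mm over their backs; the gripper's body (75 mm by 178 mm) begins 61 mm behind the grasp point.
Start: joints at [-1.367, 0.091, 1.231, -0, 1.82, -0.057], TCP at [0.155, -0.58, 0.223] pointing down, gripper open.
Joint ranges: [-2.87, 2.87], [-0.86, 2.18], [0.17, 2.46], [-1.51, 4.65], [0.06, 2.69], [-2.65, 2.65]. Speed limits (rad/s): [2.57, 2.57, 3.01, 3.14, 3.14, 3.14].

INTERFACE

Orientations are given as a rotation vector (axis times angle).
In Python, from plant import bot, viewer, job_done, nets gives the robot as it stands.
- The arm moves only by the tool move_arm, never from a script. Its argument "steps" is a list of rows, each a list of 7 numbers: the shift along the tool's x, y, z in units of 30 mm (1.0 is 30 mm), then the turn, a rotation vector about the tool's x, y, z in units of 5 degrees (1.0 is 5 degrees), then the closure, from 0 (fully open) to 1 (shut). A call has 1 to 20 rows; each row shifts and turns the commanded pose from where the row before left it, along the tool's axes as they then stand; what a row does not reach is not made up. A row lasts 1/12 s, in which the tool goes at most 41.7 mm and 7.16 degrees, less where a joint would pass 70% of its speed; a pose out of reach is approached as far as the arm can. A call is refused whole if a number of a shift passes 1 or a number of a turn 1, either way. A call with a gripper value outside its range is refused whole. The fingers move at their own pace and stop on an object; the grip force is fixed at half the most. Time passes only in rows, so rows that do not move let the fingers close. It gives the time, the measured TCP pose, the force, the opening and the grip force at its end, in the units of the state.
- bot.get_state(): the state, without advancing time (a new reading comes with each control period).
- viewer.camera(name): name is "scene" or "top" or "wrist"; returns a dict with "pixels" (400x640x3 uint8, blue, green, red), "depth" (400x640 float32, m along the optical axis (not along the pixel's ray), 0 where there is no reading), "fx", "fy", "cx", "cy" (pixels), "D" ([k1, k2, p1, p2, k3] as OpenCV has them; the pictures are not rectified), "T" (4x4, takes a point from camera to world coordinates). Camera axes: x right, y down, z forward; pixel columns grow to the right and rows downward; lengths in m; the calibration is good to about 2 mm. A picture is of the moment at which its call begins.
- job_done(): hands the job in; it is judged then, once.
Trained networks look in the newest picture that a camera, given by its name, has taken for a name from the list of things; names that differ only in an ending like _2 or _b are one class to them, and where a whole thing is asked for, a point or a joint stands for the part that bears it (a point fixed in the world has none). Each returns a list of dicts, best first, with "confidence" (0 to 1); they miss things now and then, are a little off and sometimes report something else, mostly with a low value. They report only what shows in the picture. A call takes as long as a camera call. They do not tell look-alikes from the thing itself.
- nets.find_in(camera, label): "xyz" ([x, y, z] in m, in world coordinates, good to about 4 mm: the middle of the surface that is visible of it).
- nets.cut_out(camera, label): "region" (400x640 bool, what is visible of it).
The state is a dict: "clock": time; "joint_pos": joint angles; "dq": joint speeds; "effort": joint torques, N m; "tcp_pos": TCP position; "tool_rot": TCP orientation; "contact_force": force on the tool from outside, world axes, zero at the start; "torque": the same for the moment, N m; "opening": finger opening in m; "grasp_force": force on a finger pad.
Only numpy, scipy, OpenCV 4.12 (cv2) and the standard library are available. Lean on these libraries where they do the work, as an engineer would, in place of code of your own. Each camera call takes 0.05 s, during which the arm holds its last target. There are 200 camera calls.

## Working session

There is one attempt and no reset: what is moved stays moved. The work goes in short steps, Python scripts to look and compute and a tool call to move; the robot and the scene stay as the last step left them, time stands still between calls to the robot, and variables do not carry over. Pictures are saved under pics/ and viewed, at most 10 in all, crops included, and the job is handed in when it is done.

Besides the shell and the picture viewer there is one more tool, called in YAML: its name, and indented under it one key for each argument. move_arm: Moves the arm, as the interface text tells. Its arguments: {"type":"object","properties":{"steps":{"type":"array","items":{"type":"array","items":{"type":"number"}}}},"required":["steps"]}

```bash
ls; mkdir -p pics
python3 - <<'E'
from plant import bot,viewer,nets
import cv2,numpy as np
for c in ["scene","top"]:
    im=viewer.camera(c); cv2.imwrite(f"pics/{c}0.png",im["pixels"])
    np.savez(f"{c}0.npz",**im)
    print(c,np.round(im["T"],3).tolist(),im["fx"],im["D"])
    for l in ["choke","foam","chute","escapement","spool","tip_cleaner","flux_jar"]:
        print(l,[(np.round(d["xyz"],3).tolist(),round(d["confidence"],2)) for d in nets.find_in(c,l)][:4])
s=bot.get_state();print(s["clock"],s["tcp_pos"],s["tool_rot"],s["contact_force"])
E
```

```text
pics
scene [[-0.663, 0.407, -0.628, 1.073], [0.748, 0.335, -0.573, 0.542], [-0.023, -0.85, -0.527, 0.562], [0.0, 0.0, 0.0, 1.0]] 417.83183295744794 [-0.09608645  0.          0.          0.          0.        ]
choke [([0.521, 0.213, 0.035], 0.96), ([0.427, 0.355, 0.037], 0.76), ([0.554, 0.338, 0.033], 0.62)]
foam [([0.571, 0.346, 0.005], 0.84)]
chute [([0.582, -0.001, 0.137], 0.76)]
escapement [([0.579, -0.114, 0.084], 0.55)]
spool [([0.765, 0.263, 0.043], 0.56)]
tip_cleaner [([0.369, -0.168, 0.04], 0.6)]
flux_jar [([0.396, 0.156, 0.036], 0.65), ([0.375, -0.166, 0.037], 0.6)]
top [[0.028, -0.998, 0.052, 0.495], [-1.0, -0.029, -0.009, 0.09], [0.011, -0.052, -0.999, 0.95], [0.0, 0.0, 0.0, 1.0]] 361.0981120355341 [-0.03675027  0.          0.          0.          0.        ]
choke [([0.501, 0.202, 0.038], 0.94), ([0.544, 0.331, 0.033], 0.69), ([0.407, 0.349, 0.04], 0.64), ([0.362, -0.174, 0.042], 0.61)]
foam [([0.555, 0.329, 0.008], 0.75)]
chute [([0.572, -0.034, 0.13], 0.92), ([0.359, -0.174, 0.043], 0.48)]
escapement [([0.506, -0.108, 0.082], 0.72), ([0.379, 0.149, 0.057], 0.18)]
spool [([0.751, 0.258, 0.047], 0.63)]
tip_cleaner [([0.357, -0.172, 0.043], 0.68)]
flux_jar [([0.382, 0.146, 0.056], 0.77)]
0.8 [ 0.15474972 -0.57972236  0.22266868] [3.11484964e+00 4.08578626e-01 3.65024139e-05] [-0.19365574  0.29928446  0.24726469]
```

View pics/top0.png

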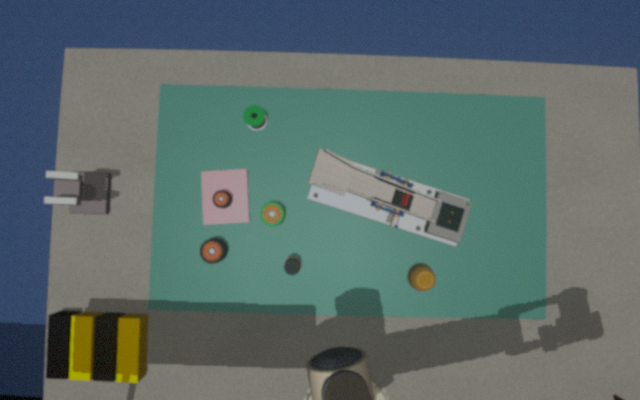

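View pics/scene0.png

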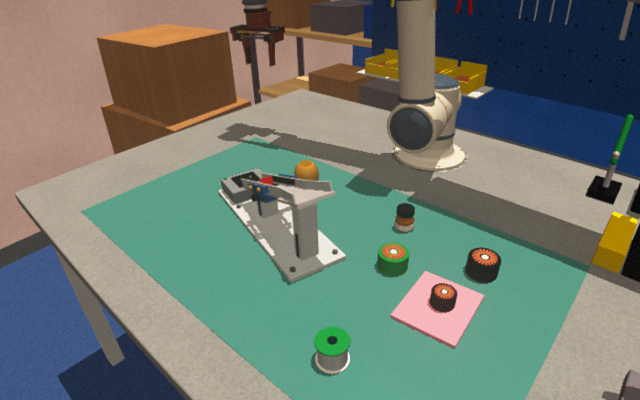

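```bash
cat > h.py <<'E'
import numpy as np,cv2
from scipy.spatial.transform import Rotation as R
def world(im):
    h,w=im["depth"].shape
    u,v=np.meshgrid(np.arange(w,dtype=np.float64),np.arange(h,dtype=np.float64))
    K=np.array([[im["fx"],0,im["cx"]],[0,im["fy"],im["cy"]],[0,0,1.]])
    n=cv2.undistortPoints(np.stack([u,v],-1).reshape(-1,1,2),K,im["D"]).reshape(h,w,2)
    P=np.concatenate([n,np.ones((h,w,1))],-1)*im["depth"][...,None]
    return P@im["T"][:3,:3].T+im["T"][:3,3]
def circ(p):
    A=np.c_[2*p[:,:2],np.ones(len(p))];s=np.linalg.lstsq(A,(p[:,:2]**2).sum(1),rcond=None)[0]
    return s[:2],np.sqrt(s[2]+s[0]**2+s[1]**2)
E
python3 - <<'E'
from h import *
t=dict(np.load("top0.npz"));s=dict(np.load("scene0.npz"))
a=cv2.resize(t["pixels"][160:280,190:310],None,fx=4,fy=4,interpolation=cv2.INTER_CUBIC)
b=cv2.resize(t["pixels"][140:250,300:480],None,fx=4.4,fy=4.4,interpolation=cv2.INTER_CUBIC)
cv2.imwrite("pics/crop_choke.png",a);cv2.imwrite("pics/crop_chute.png",b)
for n,im in (("top",t),("scene",s)):
    P=world(im)
    for nm,c in (("small",(.543,.331)),("big",(.407,.349)),("green",(.501,.202))):
        m=(np.hypot(P[...,0]-c[0],P[...,1]-c[1])<.05)&(P[...,2]>.025)&(P[...,2]<.06)&(im["depth"]>0)
        q=P[m];zt=np.median(q[q[:,2]>np.percentile(q[:,2],60),2]);tp=q[q[:,2]>zt-.004]
        x,y=tp[:,0],tp[:,1]
        print(n,nm,m.sum(),"ztop",zt.round(4),"mid",((x.min()+x.max())/2).round(4),((y.min()+y.max())/2).round(4),"ext",np.ptp(x).round(3),np.ptp(y).round(3),"mean",tp[:,:2].mean(0).round(4), "area diam",)
    # bench check
    m=(P[...,0]>.6)&(P[...,0]<.7)&(P[...,1]>.15)&(P[...,1]<.22); print("bench z",np.median(P[m][:,2]))
    # chute plane
    m=(P[...,0]>.42)&(P[...,0]<.72)&(P[...,1]>-.25)&(P[...,1]<.15)&(P[...,2]>.05)&(P[...,2]<.26)&(im["depth"]>0)
    q=P[m];rng=np.random.default_rng(0);best=0
    for _ in range(3000):
        i=rng.choice(len(q),3,replace=False);nn=np.cross(q[i[1]]-q[i[0]],q[i[2]]-q[i[0]]);l=np.linalg.norm(nn)
        if l<1e-6: continue
        nn/=l; nn*=np.sign(nn[2])
        if abs(np.degrees(np.arccos(nn[2]))-20)>4: continue
        k=abs((q-q[i[0]])@nn)<.0025
        if k.sum()>best: best=k.sum();K=k
    f=q[K];c=f.mean(0);nn=np.linalg.svd(f-c)[2][2];nn*=np.sign(nn[2])
    print("plane",len(f),"c",c.round(4),"n",nn.round(4),"slope",np.degrees(np.arccos(nn[2])).round(2),"dirdeg",np.degrees(np.arctan2(nn[1],nn[0])).round(2))
    px=np.argwhere(m)[K]; np.save(n+"_floor.npy",np.c_[px,f])
E
```

```text
top small 264 ztop 0.0372 mid 0.5423 0.3343 ext 0.044 0.042 mean [0.5417 0.3349] area diam
top big 499 ztop 0.04 mid 0.4094 0.352 ext 0.061 0.059 mean [0.4092 0.3513] area diam
top green 470 ztop 0.0393 mid 0.5079 0.2047 ext 0.059 0.059 mean [0.5075 0.2043] area diam
bench z 1.1326635415476183e-05
plane 2738 c [ 0.5774 -0.0214  0.1264] n [-0.0978 -0.3264  0.9402] slope 19.92 dirdeg -106.68
scene small 468 ztop 0.0373 mid 0.543 0.3345 ext 0.046 0.045 mean [0.5447 0.3356] area diam
scene big 693 ztop 0.0399 mid 0.4116 0.3516 ext 0.067 0.063 mean [0.4129 0.3521] area diam
scene green 617 ztop 0.0399 mid 0.5092 0.2041 ext 0.062 0.06 mean [0.5107 0.2059] area diam
bench z 0.0010881615189635152
plane 731 c [0.5943 0.0345 0.1484] n [-0.0726 -0.3271  0.9422] slope 19.57 dirdeg -102.51
```

View pics/crop_choke.png

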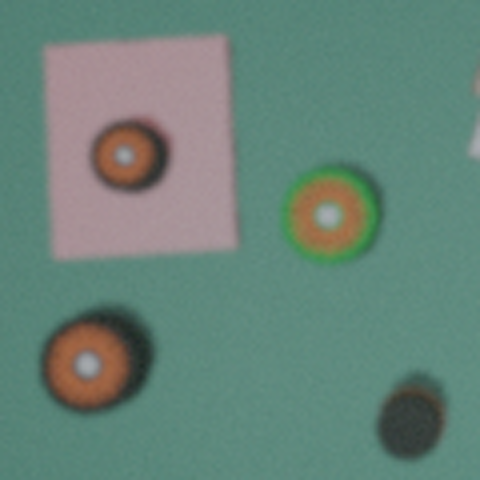

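View pics/crop_chute.png

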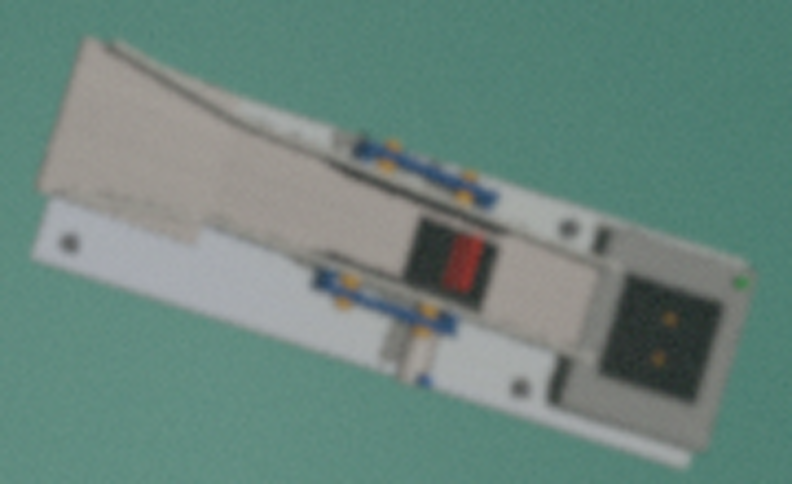

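```bash
cat >> h.py <<'E'
def chute_axes(yaw,slope=20.):
    a,s=np.radians(yaw),np.radians(slope)
    x=np.array([np.cos(a)*np.cos(s),np.sin(a)*np.cos(s),-np.sin(s)]);z=np.array([np.cos(a)*np.sin(s),np.sin(a)*np.sin(s),np.cos(s)])
    return np.c_[x,np.cross(z,x),z]
E
python3 - <<'E'
from h import *
from plant import bot,viewer
t=dict(np.load("top0.npz"));P=world(t)
f=np.load("top_floor.npy")[:,2:];c=f.mean(0)
A=chute_axes(-106.7);L=(P-c)@A
D=t["depth"]>0
m=D&(abs(L[...,2])<.004)&(abs(L[...,1])<.06)&(abs(L[...,0])<.25)
for x0 in np.arange(-.19,.2,.015):
    k=m&(abs(L[...,0]-x0)<.0075)
    w=D&(abs(L[...,2]-.018)<.006)&(abs(L[...,1])<.06)&(abs(L[...,0]-x0)<.0075)
    y=L[k][:,1];yw=L[w][:,1]
    if len(y)>5: print(round(x0,3),len(y),y.min().round(4),y.max().round(4),"z",np.median(L[k][:,2]).round(4),"walls",len(yw), np.median(yw[yw<0]).round(4) if (yw<0).any() else 0,np.median(yw[yw>0]).round(4) if (yw>0).any() else 0)
x=L[m&(abs(L[...,1])<.02)][:,0];print("x ext",x.min(),x.max())
p=t["pixels"].astype(int);r=D&(p[...,2]>110)&(p[...,2]>2*p[...,1])&(abs(L[...,0])<.15)&(abs(L[...,1])<.03)
print("red",r.sum(),np.c_[np.argwhere(r),L[r]].round(4)[:30])
im=viewer.camera("wrist");s=bot.get_state();Rt=R.from_rotvec(s["tool_rot"]).as_matrix()
print("cam in tool",(Rt.T@(im["T"][:3,3]-s["tcp_pos"])).round(3),(Rt.T@im["T"][:3,:3]).round(3).tolist(),im["fx"])
print(Rt.round(3))
E
```

```text
-0.13 220 -0.0411 0.0392 z -0.0001 walls 6 -0.0399 0.0369
-0.115 214 -0.0408 0.0355 z -0.0001 walls 24 -0.0378 0.0357
-0.1 202 -0.0408 0.0333 z -0.0 walls 26 -0.0357 0.0331
-0.085 201 -0.0406 0.0392 z 0.0 walls 22 -0.0331 0.0312
-0.07 189 -0.0404 0.0393 z -0.0001 walls 22 -0.0313 0.0293
-0.055 189 -0.0404 0.0391 z -0.0002 walls 24 -0.0282 0.0273
-0.04 147 -0.0392 0.0395 z -0.0 walls 23 -0.027 0.0254
-0.025 127 -0.0282 0.0249 z 0.0001 walls 20 -0.0268 0.026
-0.01 125 -0.0282 0.0253 z -0.0002 walls 19 -0.0271 0.0263
0.005 128 -0.0281 0.0252 z 0.0002 walls 24 -0.0263 0.0264
0.02 119 -0.0399 0.0407 z 0.0001 walls 61 -0.0277 0.0277
0.035 102 -0.019 0.022 z -0.0002 walls 108 -0.0324 0.0336
0.05 101 -0.0406 0.0362 z -0.0 walls 77 -0.0302 0.0296
0.065 97 -0.0277 0.0225 z -0.0004 walls 67 -0.0273 0.0283
0.08 100 -0.0404 0.036 z 0.0004 walls 80 -0.0321 0.0332
0.095 94 -0.0293 0.0223 z 0.0005 walls 130 -0.0269 0.0264
0.11 30 -0.018 0.0223 z 0.0004 walls 62 -0.0261 0.027
0.125 89 -0.0271 0.0263 z 0.0002 walls 19 -0.026 0.0267
0.14 108 -0.027 0.0262 z 0.0001 walls 17 -0.0258 0.027
0.155 102 -0.02
[... 1154 characters left out ...]
2  9.980e-02 -4.000e-03  1.720e-02]
 [ 2.010e+02  4.060e+02  9.940e-02 -3.800e-03  2.200e-02]
 [ 2.020e+02  4.050e+02  9.910e-02 -6.500e-03  1.970e-02]
 [ 2.020e+02  4.060e+02  1.002e-01 -6.000e-03  2.200e-02]
 [ 2.030e+02  4.040e+02  1.017e-01 -8.600e-03  1.270e-02]
 [ 2.030e+02  4.050e+02  1.000e-01 -8.700e-03  1.960e-02]
 [ 2.030e+02  4.060e+02  1.013e-01 -8.100e-03  2.160e-02]
 [ 2.040e+02  4.050e+02  1.002e-01 -1.100e-02  2.060e-02]
 [ 2.040e+02  4.060e+02  1.023e-01 -1.030e-02  2.130e-02]]
cam in tool [ 0.084 -0.001 -0.162] [[-0.001, -0.953, -0.304], [1.0, -0.001, -0.001], [0.001, -0.304, 0.953]] 344.0556883023686
[[ 0.966  0.258 -0.   ]
 [ 0.258 -0.966 -0.   ]
 [-0.     0.    -1.   ]]
```

Top view: the small black pot with the copper ring on the foam at (222,199) is the choke. The black one at (212,251) is larger and the one at (273,214) is green, so both are look-alikes. The crop confirms it. The chute's mouth is at the left (315,165), and the red blade is at about (406,199).

Next I'm moving over the chute for a close wrist view.

move_arm:
  steps:
    - [0.94,-0.71,-0.13,0,0,0,0]
    - [0.94,-0.71,-0.13,0,0,0,0]
    - [0.94,-0.71,-0.13,0,0,0,0]
    - [0.94,-0.71,-0.13,0,0,0,0]
    - [0.94,-0.71,-0.13,0,0,0,0]
    - [0.94,-0.71,-0.13,0,0,0,0]
    - [0.94,-0.71,-0.13,0,0,0,0]
    - [0.94,-0.71,-0.13,0,0,0,0]
    - [0.94,-0.71,-0.13,0,0,0,0]
    - [0.94,-0.71,-0.13,0,0,0,0]
    - [0.94,-0.71,-0.13,0,0,0,0]
    - [0.94,-0.71,-0.13,0,0,0,0]
    - [0.94,-0.71,-0.13,0,0,0,0]
    - [0.94,-0.71,-0.13,0,0,0,0]
    - [0.94,-0.71,-0.13,0,0,0,0]
    - [0.94,-0.71,-0.13,0,0,0,0]
    - [0.94,-0.71,-0.13,0,0,0,0]
    - [0.94,-0.71,-0.13,0,0,0,0]
    - [0.94,-0.71,-0.13,0,0,0,0]
    - [0.94,-0.71,-0.13,0,0,0,0]

```text
clock: 2.52
tcp_pos: [0.5906, -0.021, 0.3009]
tool_rot: [3.115, 0.409, 0.001]
contact_force: [0.4, -0.6, 0.1]
opening: 0.088
grasp_force: 0.0
```

move_arm:
  steps:
    - [0,0,0,0,0,0.89,0]
    - [0,0,0,0,0,0.89,0]
    - [0,0,0,0,0,0.89,0]
    - [0,0,0,0,0,0.89,0]
    - [0,0,0,0,0,0.89,0]
    - [0,0,0,0,0,0.89,0]
    - [0,0,0,0,0,0.89,0]
    - [0,0,0,0,0,0,0]
    - [0,0,0,0,0,0,0]
    - [0,0,0,0,0,0,0]

```text
clock: 3.35
tcp_pos: [0.5898, -0.0227, 0.3006]
tool_rot: [-3.111, 0.439, 0.0]
contact_force: [-0.1, -0.1, 1.0]
opening: 0.0878
grasp_force: 0.0
```

Run:
```python
from h import *
from plant import viewer
t=viewer.camera("wrist");np.savez("w1.npz",**t);cv2.imwrite("pics/w1.png",t["pixels"])
P=world(t);D=t["depth"]>0
q=P.reshape(-1,3);ok=D.ravel()
c=np.array([.5774,-.0214,.1264]);yaw=-106.25
for _ in range(4):
    A=chute_axes(yaw);L=(P-c)@A
    m=D&(abs(L[...,2])<.004)&(abs(L[...,1])<.018)&(L[...,0]>-.1)&(L[...,0]<.02)
    f=P[m];cc=f.mean(0);n=np.linalg.svd(f-cc,full_matrices=False)[2][2];n*=np.sign(n[2]);c=c+n*((cc-c)@n)
print("n",n.round(4),np.degrees(np.arccos(n[2])),"dir",np.degrees(np.arctan2(n[1],n[0])),"c",c)
L=(P-c)@A
for x0 in np.arange(-.13,.2,.02):
    w=D&(abs(L[...,2]-.018)<.0025)&(abs(L[...,1])<.045)&(abs(L[...,0]-x0)<.01)
    y=L[w][:,1];g=lambda v:(np.round([v.min(),np.median(v),v.max()],4).tolist() if len(v) else 0)
    k=D&(abs(L[...,2])<.003)&(abs(L[...,1])<.02)&(abs(L[...,0]-x0)<.01)
    print(x0.round(3),"z",np.median(L[k][:,2]).round(4),g(y[y<0]),g(y[y>0]))
m=D&(abs(L[...,2])<.003)&(abs(L[...,1])<.02)&(L[...,0]<-.1);print("uphill end",np.sort(L[m][:,0])[:12:3], m.sum())
p=t["pixels"].astype(int);r=D&(p[...,2]>90)&(p[...,2]>2*p[...,1])&(abs(L[...,0])<.15)&(abs(L[...,1])<.03)
b=L[r];
for a,bb in ((-.01,.003),(.003,.008),(.008,.013),(.013,.017),(.017,.023)):
    k=b[(b[:,2]>a)&(b[:,2]<=bb)]
    if len(k): print("red z",a,len(k),np.percentile(k[:,0],[2,50,98]).round(4),k[:,1].min().round(4),k[:,1].max().round(4))
```

```text
n [-0.0958 -0.329   0.9394] 20.04130135676163 dir -106.23480274833915 c [ 0.57739484 -0.02141773  0.12645062]
-0.13 z -0.0002 [-0.0401, -0.0376, -0.0361] [0.0355, 0.0382, 0.0399]
-0.11 z 0.0001 [-0.0385, -0.0359, -0.0331] [0.0339, 0.0363, 0.039]
-0.09 z 0.0001 [-0.0357, -0.0324, -0.0299] [0.0305, 0.0332, 0.036]
-0.07 z 0.0 [-0.0331, -0.0297, -0.0268] [0.027, 0.0303, 0.0332]
-0.05 z 0.0 [-0.0297, -0.0267, -0.0246] [0.0252, 0.0274, 0.0301]
-0.03 z -0.0 [-0.0284, -0.026, -0.0243] [0.0251, 0.0267, 0.0282]
-0.01 z 0.0 [-0.0284, -0.0259, -0.0245] [0.0248, 0.0267, 0.0283]
0.01 z -0.0 [-0.0284, -0.0254, -0.0222] [0.0218, 0.0263, 0.0281]
0.03 z 0.0 [-0.0429, -0.0316, -0.0207] [0.021, 0.0337, 0.0443]
0.05 z -0.0001 [-0.0411, -0.0277, -0.0206] [0.021, 0.0282, 0.0411]
0.07 z 0.0001 [-0.0412, -0.0279, -0.0202] [0.0209, 0.0351, 0.0409]
0.09 z 0.0004 [-0.0449, -0.026, -0.0003] [0.0003, 0.0274, 0.0446]
0.11 z 0.0004 [-0.0411, -0.0254, -0.0007] [0.0015, 0.0261, 0.0412]
0.13 z 0.0001 [-0.0284, -0.0261, -0.0248] [0.0248, 0.0265, 0.0279]
0.15 z -0.0001 [-0.0285, -0.0261, -0.0245] [0.0247, 0.0263, 0.0282]
0.17 z -0.0001 [-0.0284, -0.0264, -0.0248] [0.0247, 0.0265, 0.0282]
0.19 z -0.0002 [-0.0282, -0.026, -0.0247] [0.0248, 0.0267, 0.028]
uphill end [-0.13701232 -0.13688481 -0.136836   -0.13677975] 1843
red z -0.01 54 [0.0978 0.0989 0.1173] -0.0226 0.0136
red z 0.003 73 [0.0977 0.0984 0.106 ] -0.0208 0.0147
red z 0.008 73 [0.0976 0.0984 0.0991] -0.0145 0.0146
red z 0.013 62 [0.0978 0.0985 0.0996] -0.0142 0.0149
red z 0.017 111 [0.0975 0.0988 0.1012] -0.0149 0.015
```

View pics/w1.png

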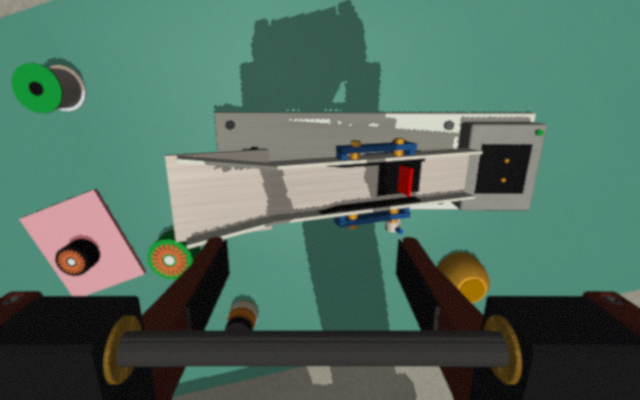

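The wrist view shows the chute lengthwise, with its mouth at left (170,200) and the red blade at (405,180). The measurements fit: slope 20.0°, 50 mm channel, and blade face at about chute x = +65 mm. Next is the choke.

move_arm:
  steps:
    - [-0.4,-0.917,0,0,0,0,0]
    - [-0.4,-0.917,0,0,0,0,0]
    - [-0.4,-0.917,0,0,0,0,0]
    - [-0.4,-0.917,0,0,0,0,0]
    - [-0.4,-0.917,0,0,0,0,0]
    - [-0.4,-0.917,0,0,0,0,0]
    - [-0.4,-0.917,0.5,0,0,0,0]
    - [-0.4,-0.917,0.5,0,0,0,0]
    - [-0.4,-0.917,0.5,0,0,0,0]
    - [-0.4,-0.917,0.5,0,0,0,0]
    - [-0.4,-0.917,0.5,0,0,0,0]
    - [-0.4,-0.917,0.5,0,0,0,0]
    - [0,0,0.89,0,0,0,0]
    - [0,0,0.89,0,0,0,0]
    - [0,0,0.89,0,0,0,0]
    - [0,0,0.89,0,0,0,0]
    - [0,0,0.89,0,0,0,0]
    - [0,0,0.89,0,0,0,0]
    - [0,0,0,0,0,0,0]
    - [0,0,0,0,0,0,0]

```text
clock: 5.07
tcp_pos: [0.5426, 0.3339, 0.0488]
tool_rot: [3.108, -0.441, -0.005]
contact_force: [-0.2, 0.2, 0.5]
opening: 0.0877
grasp_force: 0.0
```

Run:
```python
from h import *
A=chute_axes(-106.25);c=np.array([.5774,-.0214,.12645]);O=c+A@[.033,.0001,0]
np.savez("chute.npz",A=A,O=O)
print("O",O.round(4),"A",A.round(4).tolist())
for x in (-.115,-.145,.0424):print(x,(O+A@[x,0,0]).round(4))
```

```text
O [ 0.5688 -0.0512  0.1152] A [[-0.263, 0.96, -0.0957], [-0.9022, -0.2798, -0.3284], [-0.342, -0.0, 0.9397]]
-0.115 [0.5991 0.0525 0.1545]
-0.145 [0.6069 0.0796 0.1648]
0.0424 [ 0.5577 -0.0895  0.1007]
```

move_arm:
  steps:
    - [0,0,0.6,0,0,0,0]
    - [0,0,0.6,0,0,0,0]
    - [0,0,0,0,0,0,0]
    - [0,0,0,0,0,0,1]
    - [0,0,0,0,0,0,1]
    - [0,0,0,0,0,0,1]
    - [0,0,0,0,0,0,1]
    - [0,0,0,0,0,0,1]
    - [0,0,0,0,0,0,1]
    - [0,0,0,0,0,0,1]
    - [0,0,0,0,0,0,1]
    - [0,0,0,0,0,0,1]
    - [0,0,0,0,0,0,1]

```text
clock: 6.15
tcp_pos: [0.5438, 0.3347, 0.0149]
tool_rot: [-3.11, 0.443, -0.001]
contact_force: [-0.6, 0.8, 2.2]
opening: 0.0455
grasp_force: 30.0
```

move_arm:
  steps:
    - [0,0,-0.5,0,0,0,1]
    - [0,0,-0.97,0,0,0,1]
    - [0,0,-0.97,0,0,0,1]
    - [0,0,-0.97,0,0,0,1]
    - [0,0,-0.97,0,0,0,1]
    - [0,0,-0.97,0,0,0,1]
    - [0,0,-0.97,0,0,0,1]
    - [0,0,-0.97,0,0,0,1]
    - [0,0,-0.97,0,0,0,1]
    - [0.44,0.9,0,0,0,0,1]
    - [0.44,0.9,0,0,0,0,1]
    - [0.44,0.9,0,0,0,0,1]
    - [0.44,0.9,0,0,0,0,1]
    - [0.44,0.9,0,0,0,0,1]
    - [0.44,0.9,0,0,0,0,1]
    - [0.44,0.9,0,0,0,0,1]
    - [0.44,0.9,0,0,0,0,1]
    - [0.44,0.9,0,0,0,0,1]
    - [0.44,0.9,0,0,0,0,1]
    - [0,0,0,0,0,0,1]

```text
clock: 7.82
tcp_pos: [0.5953, 0.0331, 0.2608]
tool_rot: [3.106, -0.451, -0.003]
contact_force: [0.0, -0.6, -1.6]
opening: 0.0457
grasp_force: 30.0
```

move_arm:
  steps:
    - [0,0,0,0.8,0,0,1]
    - [0,0,0,0.8,0,0,1]
    - [0,0,0,0.8,0,0,1]
    - [0,0,0,0.8,0,0,1]
    - [0,0,0,0.8,0,0,1]
    - [0,0,0,0,0,0,1]
    - [0,0,0,0,0,0,1]
    - [0,0,0,0,0,0,1]

```text
clock: 8.48
tcp_pos: [0.5949, 0.0386, 0.2619]
tool_rot: [-2.769, 0.394, -0.068]
contact_force: [-0.3, 0.8, -0.6]
opening: 0.0456
grasp_force: 30.0
```

```bash
cat >> h.py <<'E'
def where(target=None):
    from plant import bot
    s=bot.get_state();d=np.load("chute.npz");A,O=d["A"],d["O"];Rt=R.from_rotvec(s["tool_rot"]).as_matrix()
    print("t",round(s["clock"],2),"tcp chute mm",(1e3*(s["tcp_pos"]-O)@A).round(1),"F chute",(s["contact_force"]@A).round(2),"open",round(s["opening"],4),"grip",round(s["grasp_force"],1))
    G=np.c_[A[:,1],A[:,0],-A[:,2]] # tool axes flat on chute
    print("turn to flat, units",(np.degrees(R.from_matrix(Rt.T@G).as_rotvec())/5).round(3),"q",np.round(s["joint_pos"],2))
    if target is not None: print("shift units",((Rt.T@(O+A@np.array(target)-s["tcp_pos"]))/.03).round(3))
E
python3 - <<'E'
from h import *
where([-.115,.001,.03])
E
```

```text
t 8.48 tcp chute mm [-1.381e+02 -1.000e-01  1.059e+02] F chute [-0.46 -0.48 -0.85] open 0.0456 grip 30.0
turn to flat, units [0.022 0.012 0.008] q [-0.19  0.01  1.29  0.36  1.8   1.75]
shift units [0.038 0.765 2.532]
```

move_arm:
  steps:
    - [0.01,0.25,0.84,0,0,0,1]
    - [0.01,0.25,0.84,0,0,0,1]
    - [0.01,0.25,0.84,0.02,0.01,0.01,1]
    - [0,0,0.2,0,0,0,1]
    - [0,0,0.2,0,0,0,1]
    - [0,0,0.1,0,0,0,1]
    - [0,0,0,0,0,0,1]
    - [0,0,0,0,0,0,1]
    - [0,0,0,0,0,0,1]

```text
clock: 9.23
tcp_pos: [0.5993, 0.0476, 0.1713]
tool_rot: [-2.766, 0.394, -0.075]
contact_force: [-0.0, 0.4, -2.0]
opening: 0.0455
grasp_force: 30.0
```

Run:
```python
from h import *
where([-.115,.001,.006])
from plant import viewer
im=viewer.camera("wrist");P=world(im)
d=np.load("chute.npz");L=(P-d["O"])@d["A"]
sc=viewer.camera("scene");cv2.imwrite("pics/pl.png",np.vstack([cv2.resize(sc["pixels"][140:290,190:390],None,fx=3,fy=2),im["pixels"][:300,:600]]))
D=im["depth"]>0
m=D&(abs(L[...,0]+.115)<.03)&(abs(L[...,1])<.03)&(L[...,2]>.025)&(L[...,2]<.06)
# copper: top face
p=im["pixels"].astype(int);k=m&(p[...,2]>p[...,0]+40);print(k.sum(),np.median(L[k],0).round(4),L[k].min(0).round(4),L[k].max(0).round(4))
```

```text
t 9.23 tcp chute mm [-116.3    1.7   17.4] F chute [ 0.29 -0.15 -2.03] open 0.0455 grip 30.0
turn to flat, units [-0.022 -0.035  0.01 ] q [-0.18  0.    1.45  0.35  1.64  1.71]
shift units [-0.023  0.044  0.379]
3349 [-0.1169  0.0002  0.0392] [-0.1447 -0.0198  0.0368] [-0.0894  0.0177  0.0584]
```

move_arm:
  steps:
    - [0,0,0.1,0,0,0,1]
    - [0,0,0.1,0,0,0,1]
    - [0,0,0.1,0,0,0,1]
    - [0,0,0.03,0,0,0,1]
    - [0,0,0,0,0,0,1]
    - [0,0,0,0,0,0,1]
    - [0,0,0,0,0,0,1]

```text
clock: 9.92
tcp_pos: [0.5996, 0.0505, 0.161]
tool_rot: [-2.766, 0.395, -0.072]
contact_force: [-3.8, -3.8, 5.7]
opening: 0.0455
grasp_force: 30.0
```

Run:
```python
from h import *
where([-.115,.001,.006])
```

```text
t 9.92 tcp chute mm [-115.6    1.1    6.8] F chute [ 2.52 -2.56  6.96] open 0.0455 grip 30.0
turn to flat, units [-0.017 -0.017  0.001] q [-0.17  0.01  1.46  0.35  1.63  1.71]
shift units [-0.004  0.019  0.026]
```

move_arm:
  steps:
    - [0,0,-0.01,0,0,0,0.8]
    - [0,0,0,0,0,0,0]
    - [0,0,0,0,0,0,0]
    - [0,0,0,0,0,0,0]
    - [0,0,0,0,0,0,0]
    - [0,0,0,0,0,0,0]
    - [0,0,0,0,0,0,0]
    - [0,0,-0.3,0,0,0,0]
    - [0,0,-0.6,0,0,0,0]
    - [0,0,-0.8,0,0,0,0]
    - [0,-0.7,0,-0.7,0,0,1]
    - [0,-0.7,0,-0.7,0,0,1]
    - [0,0,0,-0.6,0,0,1]
    - [0,0,0,0,0,0,1]
    - [0,0,0,0,0,0,1]
    - [0,0,0,0,0,0,1]
    - [0,0,0,0,0,0,1]
    - [0,0,0,0,0,0,1]

```text
clock: 11.42
tcp_pos: [0.6056, 0.0711, 0.221]
tool_rot: [-2.936, 0.422, -0.037]
contact_force: [0.6, -0.5, -1.0]
opening: 0.0381
grasp_force: 0.0
```

Run:
```python
from h import *
where([-.160,.0,.007])
from plant import viewer
im=viewer.camera("wrist");P=world(im)
d=np.load("chute.npz");L=(P-d["O"])@d["A"]
D=im["depth"]>0
m=D&(abs(L[...,0]+.115)<.035)&(abs(L[...,1])<.03)&(L[...,2]>.025)&(L[...,2]<.032)
print(m.sum(),np.median(L[m],0).round(4),L[m].min(0).round(4),L[m].max(0).round(4))
cv2.imwrite("pics/after.png",im["pixels"])
```

```text
t 11.42 tcp chute mm [-156.3    1.1   55.8] F chute [ 0.67  0.69 -0.81] open 0.0381 grip 0.0
turn to flat, units [ 1.975 -0.002 -0.023] q [-0.04  0.06  1.28  0.17  1.76  1.86]
shift units [-0.037 -0.402  1.581]
3228 [-0.1147  0.0034  0.0284] [-0.139  -0.0224  0.025 ] [-0.0934  0.0222  0.0308]
```

View pics/after.png

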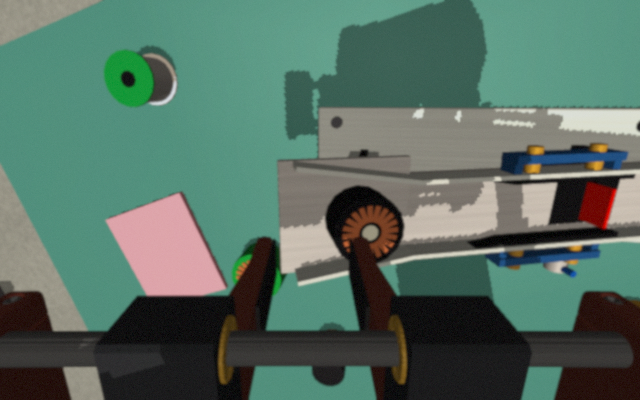

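move_arm:
  steps:
    - [-0.02,-0.2,0,0,0,0,1]
    - [-0.02,-0.2,0,0,0,0,1]
    - [0,0,0,0,0,0,1]
    - [0,0,0,0,0,0,1]
    - [0,0,0.4,0,0,0,1]
    - [0,0,0.4,0,0,0,1]
    - [0,0,0.4,0,0,0,1]
    - [0,0,0.3,0,0,0,1]
    - [0,0,0,0,0,0,1]
    - [0,0,0,0,0,0,1]
    - [0,0,0,0,0,0,1]

```text
clock: 12.38
tcp_pos: [0.6103, 0.0914, 0.1795]
tool_rot: [-2.937, 0.42, -0.038]
contact_force: [0.1, 0.1, 0.1]
opening: 0.0006
grasp_force: 0.0
```

Run:
```python
from h import *
where([-.090,.0,.009])
```

```text
t 12.38 tcp chute mm [-1.616e+02 -1.000e-01  9.700e+00] F chute [-0.11  0.08  0.05] open 0.0006 grip 0.0
turn to flat, units [ 1.979 -0.009 -0.002] q [-0.    0.07  1.34  0.17  1.68  1.88]
shift units [0.003 2.347 0.432]
```

move_arm:
  steps:
    - [0,0.131,0.023,0,0,0,1]
    - [0,0.131,0.023,0,0,0,1]
    - [0,0.131,0.023,0,0,0,1]
    - [0,0.131,0.023,0,0,0,1]
    - [0,0.131,0.023,0,0,0,1]
    - [0,0.131,0.023,0,0,0,1]
    - [0,0.131,0.023,0,0,0,1]
    - [0,0.131,0.023,0,0,0,1]
    - [0,0.131,0.023,0,0,0,1]
    - [0,0.131,0.023,0,0,0,1]
    - [0,0.131,0.023,0,0,0,1]
    - [0,0.131,0.023,0,0,0,1]
    - [0,0.131,0.023,0,0,0,1]
    - [0,0.131,0.023,0,0,0,1]
    - [0,0.131,0.023,0,0,0,1]
    - [0,0.131,0.023,0,0,0,1]
    - [0,0.131,0.023,0,0,0,1]
    - [0,0.1,0.017,0,0,0,1]
    - [0,0.05,0.009,0,0,0,1]
    - [0,0,0,0,0,0,1]

```text
clock: 14.05
tcp_pos: [0.591, 0.0257, 0.1542]
tool_rot: [-2.937, 0.421, -0.037]
contact_force: [-0.2, -0.9, -0.2]
opening: 0.0003
grasp_force: 0.0
```

```bash
cat >> h.py <<'E'
def choke():
    from plant import viewer
    im=viewer.camera("wrist");d=np.load("chute.npz");L=(world(im)-d["O"])@d["A"];p=im["pixels"].astype(int)
    m=(im["depth"]>0)&(L[...,0]>-.15)&(L[...,0]<.12)&(abs(L[...,1])<.024)&(L[...,2]>.023)&(L[...,2]<.034)
    q=L[m];cop=L[m&(p[...,2]>p[...,0]+40)]
    if len(q): print("choke",len(q),"x max",(1e3*np.percentile(q[:,0],99.5)).round(1),"y",(1e3*np.percentile(q[:,1],[.5,99.5])).round(1),"z",(1e3*np.median(q[:,2])).round(1),"copper x",(1e3*np.percentile(cop[:,0],[1,99])).round(1) if len(cop) else 0)
    return im,L
E
python3 - <<'E'
from h import *
where(); choke()
E
```

```text
t 14.05 tcp chute mm [-88.6  -0.2   9.3] F chute [0.91 0.02 0.13] open 0.0003 grip 0.0
turn to flat, units [ 1.984 -0.003 -0.009] q [-0.12  0.02  1.43  0.17  1.66  1.76]
choke 5892 x max -36.1 y [-15.7  21.6] z 28.4 copper x [-74.7 -40.8]
```

move_arm:
  steps:
    - [0,0.098,0.017,0,0,0,1]
    - [0,0.098,0.017,0,0,0,1]
    - [0,0.098,0.017,0,0,0,1]
    - [0,0.098,0.017,0,0,0,1]
    - [0,0.098,0.017,0,0,0,1]
    - [0,0.098,0.017,0,0,0,1]
    - [0,0.098,0.017,0,0,0,1]
    - [0,0.098,0.017,0,0,0,1]
    - [0,0.098,0.017,0,0,0,1]
    - [0,0.098,0.017,0,0,0,1]
    - [0,0.098,0.017,0,0,0,1]
    - [0,0.098,0.017,0,0,0,1]
    - [0,0.098,0.017,0,0,0,1]
    - [0,0.098,0.017,0,0,0,1]
    - [0,0,0,0,0,0,1]
    - [0,0,0,0,0,0,1]

```text
clock: 15.43
tcp_pos: [0.5803, -0.0115, 0.1404]
tool_rot: [-2.937, 0.42, -0.038]
contact_force: [1.3, 1.8, 0.6]
opening: 0.0007
grasp_force: 1.6
```

Run:
```python
from h import *
where(); choke()
```

```text
t 15.43 tcp chute mm [-47.5  -0.1   9.6] F chute [-2.17  0.8  -0.13] open 0.0007 grip 1.6
turn to flat, units [ 1.976 -0.01  -0.002] q [-0.18  0.    1.48  0.18  1.64  1.68]
choke 5953 x max 4.4 y [-15.6  22.4] z 28.5 copper x [-34.   -0.1]
```

move_arm:
  steps:
    - [0,0.082,0.0143,0,0,0,1]
    - [0,0.082,0.0143,0,0,0,1]
    - [0,0.082,0.0143,0,0,0,1]
    - [0,0.082,0.0143,0,0,0,1]
    - [0,0.082,0.0143,0,0,0,1]
    - [0,0.082,0.0143,0,0,0,1]
    - [0,0.082,0.0143,0,0,0,1]
    - [0,0.082,0.0143,0,0,0,1]
    - [0,0.082,0.0143,0,0,0,1]
    - [0,0.082,0.0143,0,0,0,1]
    - [0,0.082,0.0143,0,0,0,1]
    - [0,0.082,0.0143,0,0,0,1]
    - [0,0.082,0.0143,0,0,0,1]
    - [0,0.082,0.0143,0,0,0,1]
    - [0,0.082,0.0143,0,0,0,1]
    - [0,0.082,0.0143,0,0,0,1]

```text
clock: 16.82
tcp_pos: [0.5696, -0.0478, 0.1265]
tool_rot: [-2.937, 0.42, -0.038]
contact_force: [1.9, 4.4, 2.8]
opening: 0.0
grasp_force: 2.7
```

Run:
```python
from h import *
where(); choke()
```

```text
t 16.82 tcp chute mm [-7.2 -0.2  9.5] F chute [-5.46  0.57  0.97] open 0.0 grip 2.7
turn to flat, units [ 1.979 -0.007 -0.002] q [-0.25 -0.01  1.51  0.18  1.63  1.61]
choke 5952 x max 44.8 y [-15.5  22.3] z 28.5 copper x [ 6.1 40. ]
```

move_arm:
  steps:
    - [0,0.05,0.0087,0,0,0,1]
    - [0,0.05,0.0087,0,0,0,1]
    - [0,0.05,0.0087,0,0,0,1]
    - [0,0.05,0.0087,0,0,0,1]
    - [0,0.05,0.0087,0,0,0,1]
    - [0,0.05,0.0087,0,0,0,1]
    - [0,0.05,0.0087,0,0,0,1]
    - [0,0.05,0.0087,0,0,0,1]

```text
clock: 17.53
tcp_pos: [0.5664, -0.0587, 0.1224]
tool_rot: [-2.937, 0.42, -0.038]
contact_force: [3.0, 4.6, 2.8]
opening: 0.0007
grasp_force: 2.8
```

Run:
```python
from h import *
where(); choke()
```

```text
t 17.53 tcp chute mm [ 4.9 -0.2  9.5] F chute [-5.84  1.59  0.8 ] open 0.0007 grip 2.8
turn to flat, units [ 1.98  -0.007 -0.002] q [-0.27 -0.01  1.52  0.18  1.63  1.59]
choke 5963 x max 56.7 y [-15.5  22.4] z 28.5 copper x [18.2 53.6]
```

move_arm:
  steps:
    - [0,0.033,0.0057,0,0,0,1]
    - [0,0.033,0.0057,0,0,0,1]
    - [0,0.033,0.0057,0,0,0,1]

```text
clock: 17.83
tcp_pos: [0.5657, -0.0613, 0.1214]
tool_rot: [-2.937, 0.42, -0.038]
contact_force: [2.4, 3.8, 3.8]
opening: 0.001
grasp_force: 2.8
```

Run:
```python
from h import *
where(); choke()
```

```text
t 17.83 tcp chute mm [ 7.8 -0.2  9.5] F chute [-5.34  1.25  2.07] open 0.001 grip 2.8
turn to flat, units [ 1.979e+00 -7.000e-03 -1.000e-03] q [-0.28 -0.01  1.52  0.18  1.63  1.59]
choke 5939 x max 59.6 y [-15.6  22.4] z 28.4 copper x [21.4 59.2]
```

move_arm:
  steps:
    - [0,0.033,0.0057,0,0,0,1]
    - [0,0.033,0.0057,0,0,0,1]
    - [0,0.033,0.0057,0,0,0,1]

```text
clock: 18.13
tcp_pos: [0.5649, -0.0641, 0.1204]
tool_rot: [-2.937, 0.42, -0.038]
contact_force: [2.1, 4.8, 4.1]
opening: 0.0005
grasp_force: 2.8
```

move_arm:
  steps:
    - [0,0.033,0.0057,0,0,0,1]

```text
clock: 18.22
tcp_pos: [0.5646, -0.065, 0.12]
tool_rot: [-2.937, 0.42, -0.038]
contact_force: [2.6, 5.1, 4.1]
opening: 0.0001
grasp_force: 2.9
```

Run:
```python
from h import *
where(); choke()
```

```text
t 18.22 tcp chute mm [11.9 -0.2  9.5] F chute [-6.68  1.11  1.92] open 0.0001 grip 2.9
turn to flat, units [ 1.98  -0.007 -0.003] q [-0.28 -0.01  1.52  0.18  1.62  1.58]
choke 5952 x max 63.8 y [-15.6  22.4] z 28.5 copper x [25.2 60.3]
```

move_arm:
  steps:
    - [0,0.0165,0.0029,0,0,0,1]

```text
clock: 18.35
tcp_pos: [0.5645, -0.0653, 0.1199]
tool_rot: [-2.937, 0.42, -0.038]
contact_force: [2.1, 4.2, 3.4]
opening: 0.0004
grasp_force: 3.3
```

move_arm:
  steps:
    - [0,0.0165,0.0029,0,0,0,1]

```text
clock: 18.43
tcp_pos: [0.5644, -0.0656, 0.1198]
tool_rot: [-2.936, 0.419, -0.038]
contact_force: [2.7, 6.0, 4.9]
opening: 0.0003
grasp_force: 3.7
```

Run:
```python
from h import *
where(); choke()
```

```text
t 18.43 tcp chute mm [12.5 -0.2  9.5] F chute [-7.83  0.94  2.34] open 0.0003 grip 3.7
turn to flat, units [ 1.972 -0.008 -0.   ] q [-0.28 -0.01  1.52  0.18  1.62  1.58]
choke 5963 x max 64.3 y [-15.7  22.4] z 28.4 copper x [25.8 61. ]
```

move_arm:
  steps:
    - [0,0.0165,0.0029,0,0,0,1]
    - [0,0,0,0,0,0,1]
    - [0,0,0,0,0,0,1]

```text
clock: 18.73
tcp_pos: [0.5644, -0.0658, 0.1197]
tool_rot: [-2.936, 0.419, -0.038]
contact_force: [2.1, 5.3, 4.3]
opening: 0.0003
grasp_force: 3.7
```

Run:
```python
from h import *
where(); choke()
```

```text
t 18.73 tcp chute mm [12.8 -0.2  9.5] F chute [-6.77  0.54  2.12] open 0.0003 grip 3.7
turn to flat, units [ 1.968 -0.007  0.003] q [-0.29 -0.01  1.52  0.18  1.62  1.58]
choke 5965 x max 64.5 y [-15.4  22.4] z 28.4 copper x [26.1 61.1]
```

move_arm:
  steps:
    - [0,0.02,0.0035,0,0,0,1]
    - [0,0,0,0,0,0,1]

```text
clock: 18.95
tcp_pos: [0.5643, -0.0661, 0.1196]
tool_rot: [-2.936, 0.419, -0.039]
contact_force: [1.9, 6.4, 4.0]
opening: 0.0006
grasp_force: 4.1
```

Run:
```python
from h import *
where(); choke()
```

```text
t 18.95 tcp chute mm [13.1 -0.2  9.5] F chute [-7.63 -0.01  1.51] open 0.0006 grip 4.1
turn to flat, units [ 1.963 -0.009  0.005] q [-0.29 -0.01  1.52  0.18  1.62  1.58]
choke 5948 x max 64.9 y [-15.5  22.4] z 28.4 copper x [26.4 61.4]
```

move_arm:
  steps:
    - [0,-0.1,-0.017,0,0,0,1]
    - [0,-0.3,-0.055,0,0,0,1]
    - [0,-0.4,-0.08,0,0,0,1]
    - [0,0,-0.7,0,0,0,1]
    - [0,0,-0.9,0,0,0,1]
    - [0,0,-0.9,0,0,0,1]
    - [0,0,-0.9,0,0,0,1]
    - [0,0,-0.9,0,0,0,1]
    - [0,0,0,0,0,0,1]
    - [0,0,0,0,0,0,1]
    - [0,0,0,0,0,0,1]

```text
clock: 19.92
tcp_pos: [0.564, -0.0663, 0.2541]
tool_rot: [-2.937, 0.42, -0.036]
contact_force: [0.4, -0.3, -0.3]
opening: 0.0003
grasp_force: 0.0
```

Run:
```python
from h import *
where(); im,L=choke()
cv2.imwrite("pics/end.png",im["pixels"])
```

```text
t 19.92 tcp chute mm [-32.6  -0.4 136. ] F chute [ 0.23  0.5  -0.25] open 0.0003 grip 0.0
turn to flat, units [ 1.987  0.007 -0.007] q [-0.29 -0.01  1.29  0.18  1.86  1.62]
choke 2120 x max 65.1 y [-21.8  22. ] z 28.4 copper x [26.  63.3]
```

View pics/end.png

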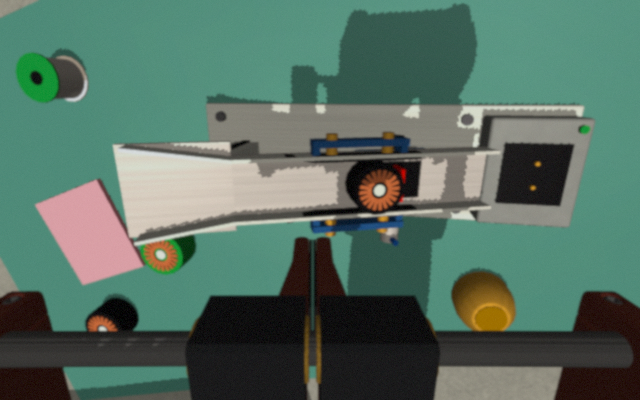

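The choke at (378,190) stands flat, copper side up, between the brake pads and against the red blade (400,172). The gripper is clear and the bystanders haven't moved.

```bash
python3 -c "
from plant import job_done
print(job_done())"
```

```text
the job is handed in; nothing more can be done
None
```

The choke is standing on its own against the red escapement stop, flat with the copper ring up; it pressed the blade with about 3 N (estimated), the bystanders weren't moved, and the job was handed in at about 20 s.

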